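# Turn a carton label-up with a tipping tray and roll it onto the scale

## Task

The flat carton lies in the tipping tray with its address label underneath. Swing the tray up and over by its bar handle so that the carton slides down to the toe lip and tumbles label-up onto the rollers, and lower the tray gently until it lies flat again, neither throwing nor dropping it. Then push the carton along the rollers squarely onto the scale plate until it is fully home against the end stop, and leave the other things on the counter where they are.

Things in the scene. Friction and masses are not known exactly. Their poses are not given: they have to be found in the camera images.
- station: Fixed level metal mailing station; position and yaw vary. Origin on the counter under the middle of the tray's hinge line. +x points across, from tray to roller lane and beyond; +y along the lane to the scale; z up. Steel base under all; the low near rail beside the tray tops out 46 mm up, the far fence (inner face x = 124 mm) 78 mm up. Mm below are in its frame.
- lane (a point): Point on the roller tops opposite the tray's middle: station x = 69, y = 0, z = 50 mm; station axes. Nine free rollers, 18 mm thick, axes along x, at y = -93 to 107 every 25 mm, covering x = 12 to 122. The lane end at y = -110 is open. The carton lands close to the far fence, its middle at about x = 80, within 15 mm of y = 0, and stays until pushed; rolling resistance under 2 N.
- tray (a joint): Tilt of the tray (rad) about the hinge line (along station y, x = 0, z = 70 mm): 0 flat on its rests, grows as the free end swings up and over to the lane, 1.57 upright, limit 1.95. 0.3 kg; falls if let go part way. Floor at z = 70, 116 x 134 mm inside, side walls 20, toe lip at the hinge 24 mm high. The carton slides to the lip at 0.3 to 0.9 rad and falls over at about 1.5 to 1.8.
- tray_bar (a point): Middle of the tray's handle, a round steel bar 10 mm thick, 88 mm long along station y, joined to the tray at its ends; nothing below it when flat. It moves with the tray: flat, it is at station x = -162, y = 0, z = 84 mm (162 mm out, 14 mm above the hinge line). Gap between bar and tray edge 40 mm. Axes of the tray: the station's when flat.
- carton: Loose closed cardboard carton 90 x 115 x 40 mm (x, y, z), 0.25 kg more or less. Origin at the centre of its labelled 90 x 115 mm face, own z points from there to the taped face. At the start it lies in the tray, label down (z up), its 115 mm side along the station's y. Turned over, its z points down and the label is on top.
- carton_middle (a point): Centre of the carton, 20 mm inside from each broad face; axes of the carton.
- bay (a point): Middle of the scale plate where a carton fully home stands: station x = 68, y = 182.5, z = 49 mm; station axes. Plate from y = 121 to the end stop's face at y = 240 (stop top 84 mm up). Walls at x = 17.5 and 118.5 (tops 78 mm up, so 10 mm play), flared lead-ins from y = 80. A carton against the stop has its centre at this y, its rear face at y = 125.
- tape_roll: Bystander: roll of tape lying flat, 104 mm across, 25 mm high; origin at the centre of its underside. Leave alone.
- stamp: Bystander: wooden rubber stamp standing on its face, 28 x 58 mm, 73 mm high; origin at the centre of its underside. Leave alone.
- glue: Bystander: glue stick lying on its side, 95 mm long, 28 mm thick; origin at the centre of its underside. Leave alone.
Mind the look-alikes: they are no part of the job. Of the things that look like the carton, the larger one is meant.

How it is judged:
By the outcome, as a careful person would: the job done as asked, in the order asked, and still so for the second after the job is handed in, with the robot touching nothing.
It also fails if it takes over 66 s, if anything falls off the work surface, if the arm or the gripper's body presses on something with over 40 N, if the wrist force passes 120 N, or if a joint passes its speed limit or range.

## Robot

A 6-joint arm with a two-finger parallel gripper is mounted at the origin on a cart in front of the work surface, level with it; the furniture and walls round the work are solid. World frame = base frame: x ahead of the robot, y to its left, z up, the work surface at z = 0. Lengths are in m, angles in rad, forces in N, time in s.
With the tool pointing down it reaches from about 0.35 to 0.975 m from the base axis. Payload 4.9 kg.
Tool frame: the origin (TCP) lies at the very end of the fingers, on their centre line; the grasp point (between the pads) lies 19 mm behind it; y points along the fingers, z is the direction in which the jaws open and shut, and the axes are right-handed (so a half turn about y gives the same grasp; the last joint's range is limited). The gripper opens to 85 mm and grips with 20 to 120 N. Pads are 22 mm wide; open, the fingers measure 114 mm over their backs; the gripper's body (76 mm by 85 mm) begins 54 mm behind the grasp point. The pads swing forward as they close: fully open they stand 13 mm farther back than shut.
Start: joints at [-1.433, 0.053, 1.613, -0, 1.476, -0.119], TCP at [0.159, -0.604, 0.231] pointing down, gripper open.
Joint ranges: [-3.01, 3.01], [-1.01, 2.22], [0.06, 2.58], [-1.02, 4.17], [0.09, 2.62], [-3.14, 3.14]. Speed limits (rad/s): [2.57, 2.57, 3.14, 3.14, 3.14, 3.14].

## Interface

Orientations are given as a rotation vector (axis times angle).
In Python, from station import monitor, viewer, ticket gives the robot as it stands.
- The arm moves only by the tool servo_tool, never from a script. Its argument "commands" is one flat list of numbers, 7 for each row, row after row: the turn, a rotation vector about the tool's x, y, z in rad, then the shift along the tool's x, y, z in cm, then the opening, from 0 (shut) to 1 (fully open). In form: [rx, ry, rz, dx, dy, dz, claw, rx, ry, rz, dx, dy, dz, claw, ...]. A call has 1 to 20 rows; each row shifts and turns the pose as measured when the row begins, along the tool's axes as they then stand; what a row does not reach is not made up. A row lasts 1/10 s, in which the tool goes at most 50 mm and 8.59 degrees, less where a joint would pass 70% of its speed; a pose out of reach is approached as far as the arm can. A call is refused whole if a number of a shift passes 5 or a number of a turn 0.15, either way. A call with a gripper value outside its range is refused whole. The fingers move at their own pace and stop on an object; "grip_force" is the grip in N (left out, the last holds). Time passes only in rows, so rows that do not move let the fingers close. It gives the time, the measured TCP pose, the force and the opening at its end, in the units of the state.
- monitor.get_obs(): the state, without advancing time (a new reading comes with each control period).
- viewer.get_image(name): name is "scene" or "side" or "wrist"; returns a dict with "frame" (400x640x3 uint8, red, green, blue), "depth" (400x640 float32, m along the optical axis (not along the pixel's ray), 0 where there is no reading), "camera_matrix" (3x3 intrinsics, pixels), "dist_coeffs" ([k1, k2, p1, p2, k3] as OpenCV has them; the pictures are not rectified), "cam_to_world" (4x4, takes a point from camera to world coordinates). Camera axes: x right, y down, z forward; pixel columns grow to the right and rows downward; lengths in m; the calibration is good to about 2 mm. A picture is of the moment at which its call begins.
- ticket.finish_job(): hands the job in, once; it reports no verdict.
The state is a dict: "t": time; "q": joint angles; "dq": joint speeds; "effort": joint torques, N m; "tool_pos": TCP position; "tool_rot": TCP orientation; "contact_force": force on the tool from outside, world axes, zero at the start; "wrist_torque": the same for the moment, N m; "opening": finger opening in m.
Only numpy, scipy, OpenCV 4.12 (cv2) and the standard library are available. Lean on these libraries where they do the work, as an engineer would, in place of code of your own. Each camera call takes 0.05 s, during which the arm holds its last target.

## Working session

There is one attempt and no reset: what is moved stays moved. The work goes in short steps, Python scripts to look and compute and a tool call to move; the robot and the scene stay as the last step left them, time stands still between calls to the robot, and variables do not carry over. Pictures are saved under pics/ and viewed, and the job is handed in when it is done.

Besides the shell and the picture viewer there is one more tool, called as a command line: name --argument value ..., lists and objects as JSON in quotes. servo_tool: Moves the arm, as the interface text tells. Its arguments: {"type":"object","properties":{"commands":{"type":"array","items":{"type":"number"}},"grip_force":{"type":"number"}},"required":["commands"]}

```bash
mkdir -p pics; ls
cat > h.py <<'E'
import numpy as np, cv2, sys
from station import monitor, viewer, ticket
def snap(name,fn):
    d=viewer.get_image(name); cv2.imwrite('pics/'+fn+'.png',d['frame'][:,:,::-1]); np.savez('pics/'+fn+'.npz',**d); return d
def load(fn): return dict(np.load('pics/'+fn+'.npz'))
def ray(d,uv):
    p=cv2.undistortPoints(np.array([[uv]],float),d['camera_matrix'],d['dist_coeffs'])[0,0]
    return np.array([p[0],p[1],1.])
def px(d,u,v,z=None):
    T=d['cam_to_world']; r=ray(d,(u,v))
    if z is None:
        c=d['depth'][int(v)-1:int(v)+2,int(u)-1:int(u)+2]; dep=np.median(c[c>0]) if (c>0).any() else 0
        return (T@np.r_[r*dep,1])[:3]
    w=T[:3,:3]@r; o=T[:3,3]; return o+w*(z-o[2])/w[2]
def crop(d,fn,u0,v0,u1,v1,s):
    cv2.imwrite('pics/'+fn+'.png',cv2.resize(d['frame'][v0:v1,u0:u1,::-1],None,fx=s,fy=s,interpolation=cv2.INTER_CUBIC))
def R(v): return cv2.Rodrigues(np.array(v,float))[0]
E
python3 - <<'E'
from h import *
np.set_printoptions(precision=4,suppress=True)
for n in ['scene','side','wrist']: snap(n,n+'0')
o=monitor.get_obs(); print(o); print(R(o['tool_rot']))
E
```

```text
pics
{'t': 0.15, 'q': array([-1.433 ,  0.0532,  1.614 ,  0.    ,  1.476 , -0.119 ]), 'dq': array([ 0.    , -0.0011, -0.0032,  0.001 , -0.0025, -0.0023]), 'effort': array([  0.0005, -39.4247, -37.0721,  -0.    ,   0.0047,  -0.    ]), 'tool_pos': array([ 0.1587, -0.604 ,  0.2304]), 'tool_rot': array([-0.2692,  2.0862, -2.0829]), 'contact_force': array([-0.4679,  0.6484, -0.1257]), 'wrist_torque': array([-0.0211,  0.0291, -0.0217]), 'opening': 0.08533141764556378}
[[-0.9672 -0.0002  0.254 ]
 [-0.254   0.0016 -0.9672]
 [-0.0002 -1.     -0.0016]]
```

View pics/scene0.png

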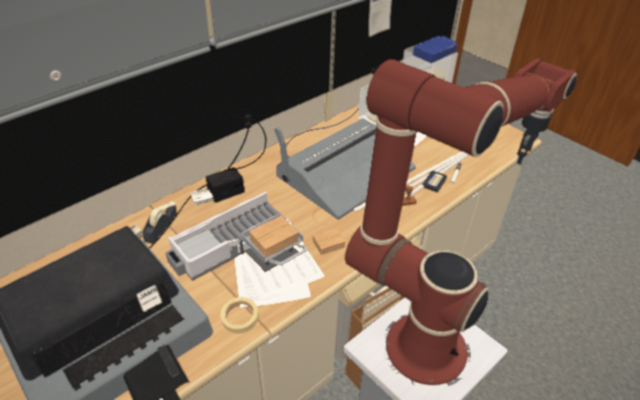

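View pics/side0.png

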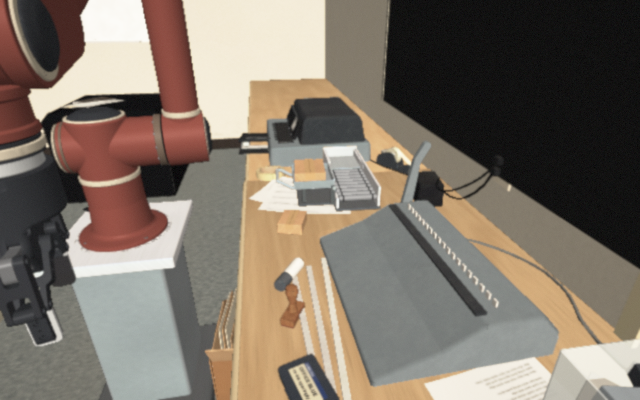

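View pics/wrist0.png

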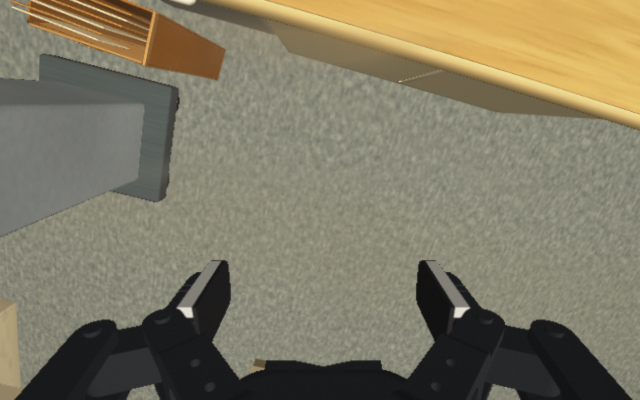

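The station is at about (235,240) in the scene picture. Two things could be taken for the carton: the box in the tray at (277,235), which is larger, and the small block on the counter at (328,243), which is the decoy. I'll check that in an enlarged crop.

Run:
```python
from h import *
d=load('scene0'); crop(d,'c1',155,180,355,310,4)
d=load('side0'); crop(d,'c2',240,130,400,240,5)
```

```text
(no output)
```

View pics/c1.png

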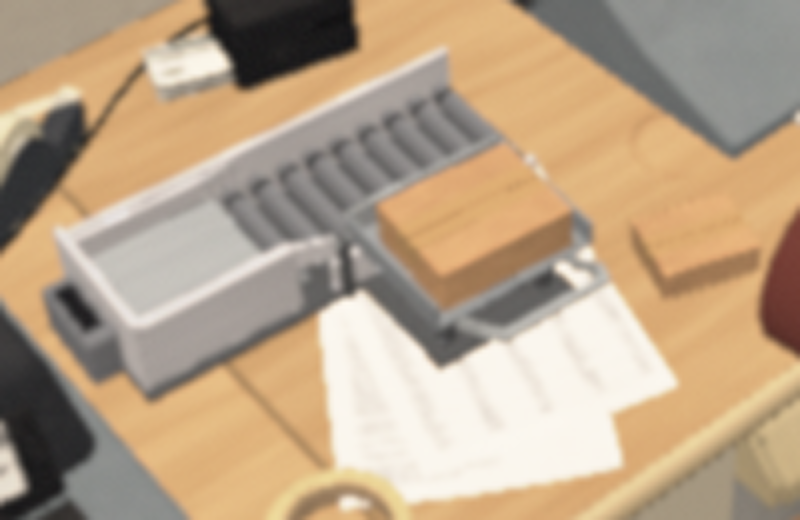

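View pics/c2.png

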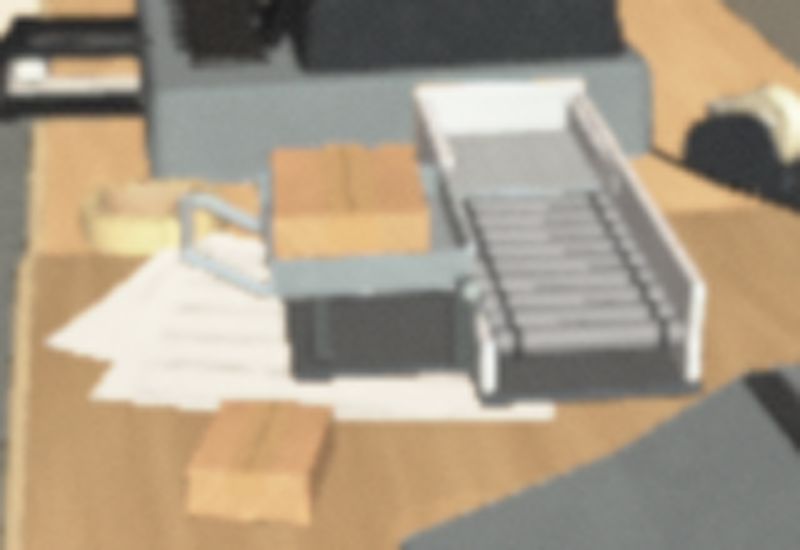

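Run:
```python
from h import *
np.set_printoptions(precision=4,suppress=True)
d=load('scene0'); print(d['cam_to_world'][:3,3])
c=lambda x,y:(155+x/4,180+y/4)
for n,p,z in [('bar a',(505,335),.084),('bar b',(603,275),.084),('fence end',(447,53),.078),('stop far',(62,234),.084),('stop near',(140,325),.084),('carton n',(443,277),.112),('carton l',(377,207),.112),('carton r',(572,213),.112),('carton far',(503,145),.112)]:
    print(n,c(*p),px(d,*c(*p),z),px(d,*c(*p)))
```

```text
[-0.349   0.718   1.1571]
bar a (281.25, 263.75) [0.4149 0.1517 0.084 ] [0.4148 0.1518 0.0841]
bar b (305.75, 248.75) [0.4137 0.0621 0.084 ] [0.4128 0.0629 0.0853]
fence end (266.75, 193.25) [ 0.689  -0.0062  0.078 ] [ 0.6958 -0.011   0.0709]
stop far (170.5, 238.5) [0.7049 0.3387 0.084 ] [0.7108 0.3366 0.078 ]
stop near (190.0, 261.25) [0.5896 0.3416 0.084 ] [0.5954 0.3393 0.0774]
carton n (265.75, 249.25) [0.4656 0.1658 0.112 ] [0.4712 0.162  0.1048]
carton l (249.25, 231.75) [0.5523 0.16   0.112 ] [0.5627 0.1536 0.0999]
carton r (298.0, 233.25) [0.4552 0.0562 0.112 ] [0.476  0.0391 0.085 ]
carton far (280.75, 216.25) [0.5442 0.0493 0.112 ] [0.5487 0.0459 0.1068]
```

```bash
cat >> h.py <<'E'
from scipy.spatial.transform import Rotation as Ro, Slerp
def dn(yaw,tilt=0):
    # tool z=station x dir, tool y = down, tilted by tilt so that tips point toward +x by tilt
    x=np.array([np.cos(yaw),np.sin(yaw),0]);z=np.array([0,0,1.]);y=np.cross(z,x)
    ty=-z*np.cos(tilt)+x*np.sin(tilt); tz=x*np.cos(tilt)+z*np.sin(tilt); tx=np.cross(ty,tz)
    return np.stack([tx,ty,tz],1)
def rows(p,Rm,path,claw,rd=2):
    """path: list of (pos,R). prints rows rounded, simulating the rounding"""
    out=[]
    for P,Q in path:
        rv=np.round(Ro.from_matrix(Rm.T@Q).as_rotvec(),3); dx=np.round(Rm.T@(P-p)*100,rd)
        out+=[*rv,*dx,claw]; p=p+Rm@dx/100; Rm=Rm@Ro.from_rotvec(rv).as_matrix()
        if abs(rv).max()>.15 or np.abs(dx).max()>5: print('LIMIT',rv,dx)
    print('['+','.join('%g'%(v+0) for v in out)+']', len(out)//7)
def now():
    o=monitor.get_obs(); return o['tool_pos'],R(o['tool_rot'])
def lin(p,Rm,P,Q,n):
    s=Slerp([0,1],Ro.from_matrix([Rm,Q])); return [(p+(P-p)*i/n,s(i/n).as_matrix()) for i in range(1,n+1)]
E
python3 - <<'E'
from h import *
p,Rm=now()
a0=np.arctan2(p[1],p[0]); r0=np.hypot(*p[:2]); P=np.array([.46,.10,.40]); a1=np.arctan2(P[1],P[0]); r1=np.hypot(*P[:2])
n=22; Q=dn(-.06); path=[]
S=Slerp([0,1],Ro.from_matrix([Rm,Q]))
for i in range(1,n+1):
    s=i/n;a=a0+(a1-a0)*s;r=r0+(r1-r0)*s;z=p[2]+(P[2]-p[2])*min(1,s*1.6)
    path.append((np.array([r*np.cos(a),r*np.sin(a),z]),S(s).as_matrix()))
rows(p,Rm,path[:20],1)
E
```

```text
[0,-0.057,0,-4.29,-1.23,-0.85,1,0,-0.057,0,-4.22,-1.23,-0.9,1,0,-0.057,0,-4.17,-1.23,-0.95,1,0,-0.057,0,-4.1,-1.23,-1,1,0,-0.057,0,-4.05,-1.23,-1.05,1,0,-0.057,0,-3.98,-1.23,-1.09,1,0,-0.057,0,-3.92,-1.23,-1.13,1,0,-0.057,0,-3.86,-1.23,-1.18,1,0,-0.057,-0.001,-3.8,-1.23,-1.22,1,0,-0.057,0,-3.73,-1.23,-1.26,1,0.001,-0.057,0,-3.67,-1.24,-1.3,1,0,-0.057,0,-3.6,-1.23,-1.33,1,0,-0.057,0,-3.54,-1.23,-1.37,1,0,-0.057,0,-3.48,-0.93,-1.41,1,0,-0.057,0,-3.4,0,-1.44,1,0,-0.057,0,-3.35,0.01,-1.47,1,0,-0.057,0,-3.27,0,-1.5,1,0,-0.057,0,-3.22,0,-1.52,1,0,-0.057,0,-3.14,0,-1.56,1,0,-0.057,0,-3.08,0,-1.58,1] 20
```

servo_tool --commands '[0,-0.057,0,-4.3,-1.2,-0.8,1,0,-0.057,0,-4.2,-1.2,-0.9,1,0,-0.057,0,-4.2,-1.2,-1,1,0,-0.057,0,-4.1,-1.2,-1,1,0,-0.057,0,-4,-1.2,-1,1,0,-0.057,0,-4,-1.2,-1.1,1,0,-0.057,0,-3.9,-1.2,-1.1,1,0,-0.057,0,-3.9,-1.2,-1.2,1,0,-0.057,0,-3.8,-1.2,-1.2,1,0,-0.057,0,-3.7,-1.2,-1.3,1,0,-0.057,0,-3.7,-1.2,-1.3,1,0,-0.057,0,-3.6,-1.2,-1.3,1,0,-0.057,0,-3.5,-1.2,-1.4,1,0,-0.057,0,-3.5,-0.9,-1.4,1,0,-0.057,0,-3.4,0,-1.4,1,0,-0.057,0,-3.4,0,-1.5,1,0,-0.057,0,-3.3,0,-1.5,1,0,-0.057,0,-3.2,0,-1.5,1,0,-0.057,0,-3.1,0,-1.6,1,0,-0.057,0,-3.1,0,-1.6,1]'

```text
t: 2.15
tool_pos: [0.48, 0.0624, 0.3978]
tool_rot: [-1.137, 1.32, -1.294]
contact_force: [-0.2, 0.6, 0.4]
opening: 0.0854
```

Run:
```python
from h import *
p,Rm=now(); print(p); P=np.array([.46,.10,.40])
rows(p,Rm,lin(p,Rm,P,dn(-.06),6),1)
```

```text
[0.48001168 0.06244592 0.39780544]
[0.001,-0.012,-0.002,-0.58,-0.03,-0.41,1,0.001,-0.013,-0.003,-0.58,-0.02,-0.41,1,0.002,-0.012,-0.002,-0.58,-0.03,-0.4,1,0.001,-0.013,-0.002,-0.59,-0.03,-0.4,1,0.001,-0.012,-0.002,-0.6,-0.04,-0.38,1,0.001,-0.013,-0.003,-0.6,-0.03,-0.38,1] 6
```

servo_tool --commands '[0,-0.04,-0.007,-1.8,0,-1.2,1,0,-0.04,-0.007,-1.8,0,-1.2,1,0,0,0,0,0,0,0.6]'

```text
t: 2.45
tool_pos: [0.4578, 0.1058, 0.3977]
tool_rot: [-1.193, 1.248, -1.237]
contact_force: [-1.4, -0.0, -0.4]
opening: 0.0734
```

Run:
```python
from h import *
np.set_printoptions(precision=4,suppress=True)
snap('wrist','w1'); p,Rm=now(); print(p,Rm, monitor.get_obs()['q'])
```

```text
[0.4583 0.1049 0.3975] [[-0.0463 -0.0084  0.9989]
 [-0.9989  0.0003 -0.0463]
 [ 0.     -1.     -0.0084]] [ 0.0661 -0.3584  1.7092  0.0009  1.7991  0.1126]
```

View pics/w1.png

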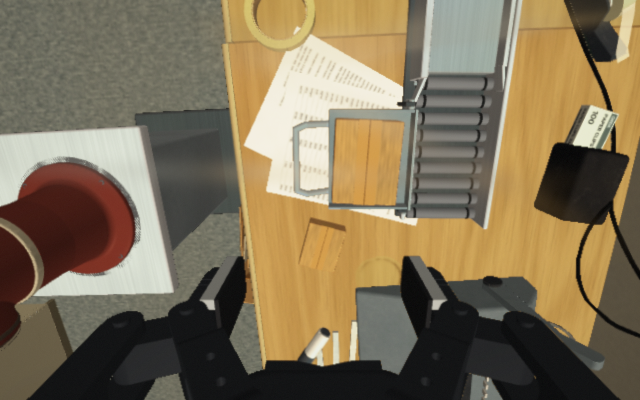

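Run:
```python
from h import *
d=load('w1'); crop(d,'c3',280,90,440,230,5); crop(d,'c4',390,0,550,240,2.5)
```

```text
(no output)
```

View pics/c3.png

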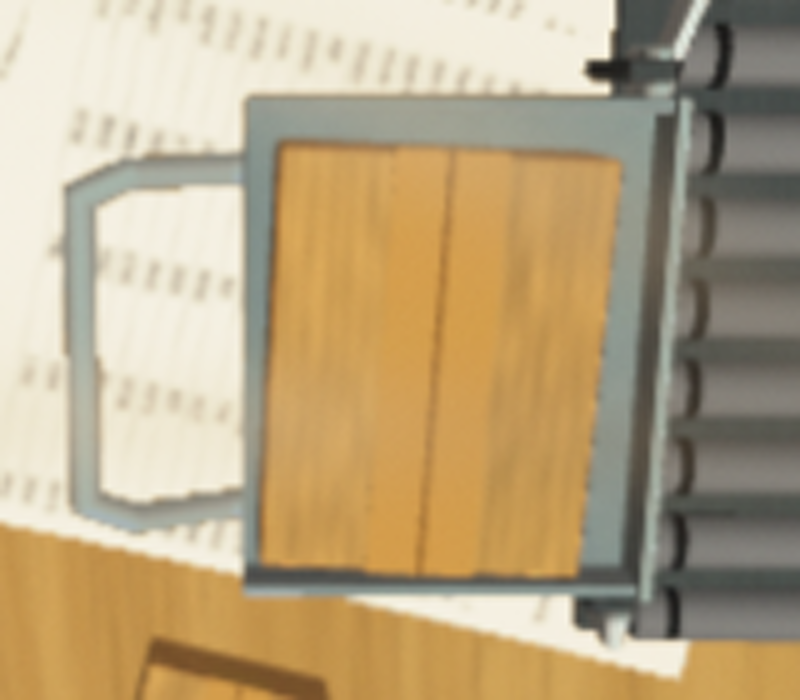

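View pics/c4.png

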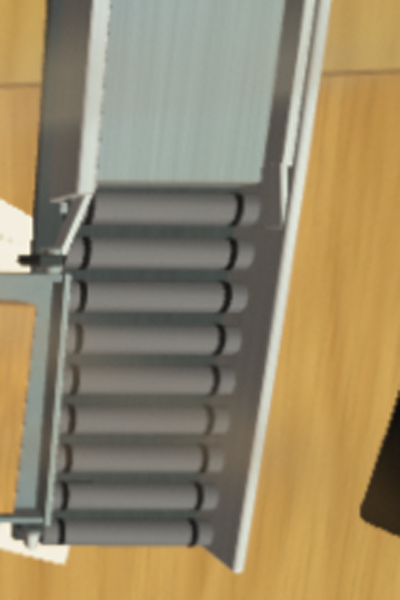

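Run:
```python
from h import *
np.set_printoptions(precision=4,suppress=True)
d=load('w1')
a=lambda x,y:(280+x/5,90+y/5); b=lambda x,y:(390+x/2.5,y/2.5)
def line(n,f,p,q,z):
    A=px(d,*f(*p),z);B=px(d,*f(*q),z); v=A-B; print(n,A,B,'yaw',np.arctan2(-v[0],v[1]),'len',np.hypot(*v[:2]), 'dep',px(d,*f(*p)),px(d,*f(*q)))
line('bar',a,(80,190),(86,500),.084)
line('lip',a,(690,100),(650,600),.094)
line('cartonL',a,(278,143),(260,570),.112)
line('cartonR',a,(622,155),(580,578),.112)
line('tapes',a,(452,150),(420,575),.112)
line('fence',b,(324,0),(238,572),.078)
line('tray near edge',a,(247,98),(246,590),.09)
# bar depth blob
m=d['depth']>0
pts=[]
for v in range(130,188):
    for u in range(288,304):
        P=px(d,u,v)
        if abs(P[2]-.088)<.01: pts.append(P)
pts=np.array(pts); print(len(pts),pts.mean(0),pts.min(0),pts.max(0)); k=np.polyfit(pts[:,1],pts[:,0],1); print(k)
```

```text
bar [0.4204 0.1502 0.084 ] [0.4161 0.0612 0.084 ] yaw -0.04883868796499641 len 0.08916974408116847 dep [0.4208 0.1505 0.0884] [0.4165 0.0624 0.0885]
lip [0.5859 0.1676 0.094 ] [0.5801 0.0267 0.094 ] yaw -0.040998130531281596 len 0.14103842954499393 dep [0.6068 0.165  0.0181] [0.592  0.0108 0.0486]
cartonL [0.475  0.1619 0.112 ] [0.4662 0.0464 0.112 ] yaw -0.07606778685089685 len 0.11582629857362974 dep [0.476  0.16   0.0743] [0.4664 0.0363 0.0805]
cartonR [0.5639 0.1551 0.112 ] [0.5555 0.0403 0.112 ] yaw -0.07223920346553364 len 0.1151355376096062 dep [0.5735 0.1525 0.0712] [0.5616 0.031  0.0841]
tapes [0.5199 0.1582 0.112 ] [0.5108 0.043  0.112 ] yaw -0.07846918065152286 len 0.11550734593212432 dep [0.5202 0.1581 0.1096] [0.5132 0.0359 0.0902]
fence [0.7155 0.2984 0.078 ] [ 0.7024 -0.0147  0.078 ] yaw -0.041839865217620585 len 0.31337593772581923 dep [0.4629 0.183  0.5408] [ 0.7025 -0.0148  0.0777]
tray near edge [0.4676 0.1729 0.09  ] [0.462  0.0333 0.09  ] yaw -0.040395730930859026 len 0.13969457661138868 dep [0.4678 0.1725 0.0728] [0.462  0.0335 0.0905]
410 [0.4172 0.1082 0.0882] [0.4106 0.0651 0.0823] [0.4258 0.1481 0.0904]
[0.0449 0.4124]
```

Run:
```python
from h import *
p,Rm=now(); Q=dn(-.042); A=np.array([.418,.106,.16]); 
path=lin(p,Rm,A,Q,8); path+=lin(A,Q,np.array([.418,.106,.085]),Q,5)
rows(p,Rm,path,.42)
```

```text
[0.001,-0.001,0,0.01,2.97,-0.48,0.42,0.001,0,0,0.01,2.97,-0.48,0.42,0.001,-0.001,0,0.01,2.98,-0.48,0.42,0.001,0,0,0.01,2.97,-0.49,0.42,0.001,-0.001,0,0.01,2.97,-0.49,0.42,0.001,0,0,0,2.97,-0.5,0.42,0.001,-0.001,0,0.01,2.97,-0.49,0.42,0.001,0,0,0.01,2.97,-0.5,0.42,0,0,0,0,1.5,0,0.42,0,0,0,0,1.5,0,0.42,0,0,0,0,1.5,0,0.42,0,0,0,0,1.5,0,0.42,0,0,0,0,1.5,0,0.42] 13
```

servo_tool --commands '[0.001,0,0,0,3,-0.5,0.42,0.001,0,0,0,3,-0.5,0.42,0.001,0,0,0,3,-0.5,0.42,0.001,0,0,0,3,-0.5,0.42,0.001,0,0,0,3,-0.5,0.42,0.001,0,0,0,3,-0.5,0.42,0.001,0,0,0,3,-0.5,0.42,0.001,0,0,0,2.5,-0.5,0.42,0,0,0,0,0,0,0.42]'

```text
t: 3.4
tool_pos: [0.4194, 0.0979, 0.1527]
tool_rot: [-1.18, 1.253, -1.26]
contact_force: [-0.4, -0.4, 0.2]
opening: 0.0359
```

Run:
```python
from h import *
np.set_printoptions(precision=4,suppress=True)
d=snap('wrist','w2'); p,Rm=now(); print(p,Rm, monitor.get_obs()['q'],monitor.get_obs()['opening'])
crop(d,'c5',160,60,520,400,2)
```

```text
[0.4209 0.098  0.155 ] [[-0.0637  0.0049  0.998 ]
 [-0.998  -0.0039 -0.0636]
 [ 0.0036 -1.      0.0052]] [ 0.0589 -0.3842  2.1273 -0.0043  1.3938  0.1234] 0.03595781763796233
```

View pics/w2.png

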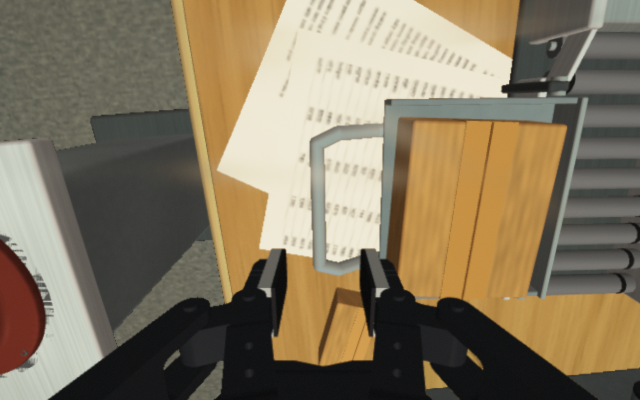

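Run:
```python
from h import *
np.set_printoptions(precision=4,suppress=True)
d=load('w2')
for u,v in [(317,140),(318,200),(320,262)]: print(px(d,u,v,.084),px(d,u,v))
C=d['cam_to_world']; o=np.load
for u,v in [(272,270),(370,270),(272,250),(370,250)]: print('tip',px(d,u,v))
p,Rm=now(); Q=dn(-.042); A=np.array([.4185,.106,.15]); 
path=lin(p,Rm,A,Q,3); path+=lin(A,Q,np.array([.4185,.106,.063]),Q,8)
rows(p,Rm,path,.42)
```

```text
[0.4197 0.1513 0.084 ] [0.4198 0.1518 0.0886]
[0.4175 0.1106 0.084 ] [0.4177 0.1122 0.0893]
[0.4158 0.063  0.084 ] [0.416  0.0658 0.0893]
tip [0.4    0.1112 0.1789]
tip [0.4399 0.1085 0.1788]
tip [0.397  0.1109 0.1596]
tip [0.4424 0.1084 0.1606]
[-0.002,-0.007,0.001,-0.26,0.16,-0.1,0.42,-0.001,-0.007,0.001,-0.26,0.17,-0.09,0.42,-0.002,-0.008,0.002,-0.27,0.16,-0.1,0.42,0,0,0,0,1.09,0,0.42,0,0,0,0,1.09,0,0.42,0,0,0,0,1.09,0,0.42,0,0,0,0,1.08,0,0.42,0,0,0,0,1.09,0,0.42,0,0,0,0.01,1.09,0,0.42,0,0,0,0,1.09,0,0.42,0,0,0,0,1.08,0,0.42] 11
```

servo_tool --commands '[-0.002,-0.007,0.001,-0.3,0.2,-0.1,0.42,-0.001,-0.007,0.001,-0.3,0.2,-0.1,0.42,-0.002,-0.008,0.002,-0.2,0.2,-0.1,0.42,0,0,0,0,1.1,0,0.42,0,0,0,0,1.1,0,0.42,0,0,0,0,1.1,0,0.42,0,0,0,0,1.1,0,0.42,0,0,0,0,1.1,0,0.42,0,0,0,0,1.1,0,0.42,0,0,0,0,1,0,0.42]'

```text
t: 4.45
tool_pos: [0.4244, 0.1064, 0.0736]
tool_rot: [-1.179, 1.232, -1.244]
contact_force: [-0.2, -0.5, 0.0]
opening: 0.0357
```

Run:
```python
from h import *
np.set_printoptions(precision=4,suppress=True)
d=snap('wrist','w3'); p,Rm=now(); print(p,Rm)
```

```text
[0.423  0.1063 0.0717] [[-0.0416  0.0085  0.9991]
 [-0.9991  0.001  -0.0416]
 [-0.0014 -1.      0.0084]]
```

View pics/w3.png

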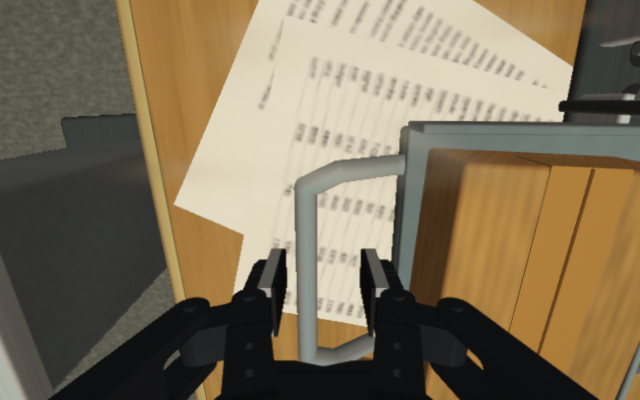

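servo_tool --commands '[-0.004,0,0,0,0.5,-0.3,0.42,-0.004,0,0,0,0.5,-0.3,0.42,0,0,0,0,0,0,0.42]'

```text
t: 4.8
tool_pos: [0.4162, 0.1065, 0.06]
tool_rot: [-1.19, 1.242, -1.238]
contact_force: [-0.8, 0.2, -0.7]
opening: 0.0359
```

servo_tool --commands '[0,0,0,0,0,0,0,0,0,0,0,0,0,0,0,0,0,0,0,0,0,0,0,0,0,0,0,0,0,0,0,0,0,0,0]' --grip_force 35

```text
t: 5.3
tool_pos: [0.4166, 0.1065, 0.0606]
tool_rot: [-1.188, 1.241, -1.239]
contact_force: [0.2, -0.2, -2.6]
opening: 0.0088
```

Run:
```python
from h import *
np.set_printoptions(precision=4,suppress=True)
d=snap('wrist','w4'); p,Rm=now(); o=monitor.get_obs();print(p,Rm,o['contact_force'],o['opening'])
```

```text
[0.4166 0.1066 0.0606] [[-0.0418 -0.      0.9991]
 [-0.9991  0.0014 -0.0418]
 [-0.0014 -1.     -0.0001]] [ 0.2342  0.1525 -2.4522] 0.008603692385490412
```

View pics/w4.png

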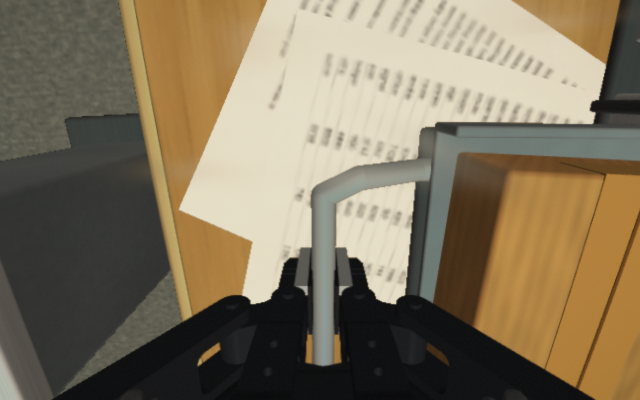

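```bash
cat >> h.py <<'E'
YAW=-.042; XD=np.array([np.cos(YAW),np.sin(YAW),0]); YD=np.array([-np.sin(YAW),np.cos(YAW),0]); ZD=np.array([0,0,1.])
BAR0=np.array([.4166,.1066,.084]); H=BAR0+.162*XD-.014*ZD; OFF=.0234
def barth(th): return H+XD*(-.162*np.cos(th)+.014*np.sin(th))+ZD*(.162*np.sin(th)+.014*np.cos(th))
def theta():
    p,Rm=now(); b=p-OFF*Rm[:,1]; v=b-H; x,z=v@XD,v[2]
    return np.arctan2(z,-x)-np.arctan2(14,162), np.hypot(x,z)-np.hypot(.162,.014), v@YD
def swing(ths,claw=0,tilt=lambda t:0):
    p,Rm=now(); path=[]
    for t in ths:
        Q=dn(YAW,tilt(t)); path.append((barth(t)+OFF*Q[:,1],Q))
    rows(p,Rm,path,claw)
E
python3 - <<'E'
from h import *
print(theta()); swing(np.linspace(0,.6,16)[1:])
E
```

```text
(np.float64(0.0002068712510723547), np.float64(-1.0690143658675932e-05), np.float64(-8.092117990795886e-05))
[0,0,-0.001,-0.01,-0.64,0.07,0,0,0,0,0,-0.65,0.09,0,0,0,0,0,-0.64,0.12,0,0,0,0,0,-0.63,0.15,0,0,0,0,0,-0.63,0.17,0,0,0,0,0,-0.62,0.2,0,0,0,0,0,-0.61,0.22,0,0,0,0,0,-0.6,0.24,0,0,0,0,0,-0.59,0.27,0,0,0,0,0,-0.58,0.29,0,0,0,0,0,-0.57,0.32,0,0,0,0,0,-0.56,0.34,0,0,0,0,0,-0.54,0.36,0,0,0,0,0,-0.53,0.38,0,0,0,0,0,-0.51,0.4,0] 15
```

servo_tool --commands '[0,0,0,0,-0.6,0.1,0,0,0,0,0,-0.6,0.1,0,0,0,0,0,-0.6,0.1,0,0,0,0,0,-0.6,0.15,0,0,0,0,0,-0.6,0.2,0,0,0,0,0,-0.6,0.2,0,0,0,0,0,-0.6,0.2,0,0,0,0,0,-0.6,0.25,0]'

```text
t: 6.15
tool_pos: [0.4285, 0.106, 0.1108]
tool_rot: [-1.192, 1.245, -1.236]
contact_force: [-0.9, 0.9, -3.4]
opening: 0.0084
```

Run:
```python
from h import *
o=monitor.get_obs();th=theta();print(th,o['contact_force'],o['opening']); swing(np.arange(th[0],1,.045)[1:])
```

```text
(np.float64(0.3185000095417413), np.float64(0.0004885675899118647), np.float64(-0.0001407292569276863)) [-0.8937757   0.85032871 -3.35029894] 0.008412048760914843
[0.005,0,-0.002,-0.01,-0.65,0.36,0,0,0,0,0,-0.65,0.33,0,0,0,0,0,-0.64,0.36,0,0,0,0,0,-0.62,0.39,0,0,0,0,0,-0.6,0.42,0,0,0,0,0,-0.58,0.44,0,0,0,0,0,-0.56,0.47,0,0,0,0,0,-0.54,0.5,0,0,0,0,0,-0.51,0.51,0,0,0,0,0,-0.5,0.55,0,0,0,0,0,-0.47,0.56,0,0,0,0,0,-0.44,0.58,0,0,0,0,0,-0.41,0.6,0,0,0,0,0,-0.39,0.62,0,0,0,0,0,-0.36,0.64,0] 15
```

servo_tool --commands '[0.005,0,0,0,-0.65,0.3,0,0,0,0,0,-0.65,0.3,0,0,0,0,0,-0.65,0.35,0,0,0,0,0,-0.6,0.4,0,0,0,0,0,-0.6,0.4,0,0,0,0,0,-0.6,0.45,0,0,0,0,0,-0.55,0.45,0,0,0,0,0,-0.55,0.5,0,0,0,0,0,-0.5,0.5,0,0,0,0,0,-0.5,0.55,0]'

```text
t: 7.15
tool_pos: [0.4734, 0.1039, 0.1742]
tool_rot: [-1.19, 1.242, -1.238]
contact_force: [-3.2, 1.6, -0.9]
opening: 0.0087
```

Run:
```python
from h import *
d=snap('side','s1'); crop(d,'c6',200,60,440,240,3.3)
o=monitor.get_obs();th=theta();print(th,o['contact_force'],o['opening']); swing(np.arange(th[0],1.4,.04)[1:])
```

```text
(np.float64(0.8069948243236509), np.float64(0.0027999834056720296), np.float64(-0.0002900271408786388)) [ 0.56601348  0.76570523 -3.25160546] 0.008884195703906257
[-0.001,0,-0.002,-0.03,-0.18,0.69,0,0,0,0,0,-0.38,0.53,0,0,0,0,0,-0.35,0.54,0,0,0,0,0,-0.33,0.56,0,0,0,0,0,-0.31,0.57,0,0,0,0,0,-0.29,0.59,0,0,0,0,0,-0.27,0.59,0,0,0,0,0,-0.24,0.61,0,0,0,0,0,-0.21,0.61,0,0,0,0,0,-0.19,0.62,0,0,0,0,0,-0.17,0.63,0,0,0,0,0,-0.14,0.64,0,0,0,0,0,-0.11,0.64,0,0,0,0,0,-0.09,0.64,0] 14
```

View pics/c6.png

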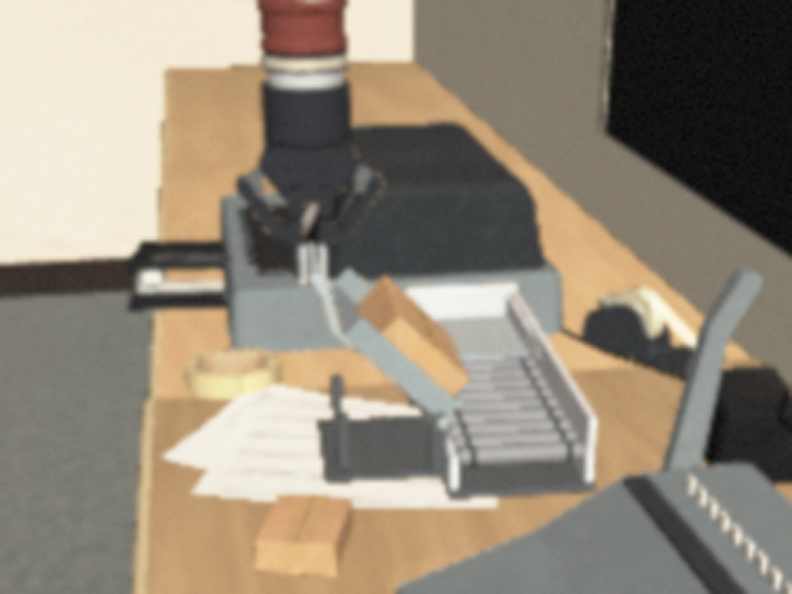

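The tray is raised about 45° (fingers on the bar at crop (315,270)) and the carton is sitting in it at (415,340). I'll keep going.

servo_tool --commands '[0,0,0,0,-0.25,0.65,0,0,0,0,0,-0.35,0.55,0,0,0,0,0,-0.35,0.55,0,0,0,0,0,-0.35,0.55,0,0,0,0,0,-0.3,0.55,0,0,0,0,0,-0.3,0.6,0,0,0,0,0,-0.25,0.6,0,0,0,0,0,-0.25,0.6,0,0,0,0,0,-0.2,0.6,0,0,0,0,0,-0.2,0.6,0,0,0,0,0,-0.15,0.6,0]'

```text
t: 8.3
tool_pos: [0.5432, 0.1008, 0.211]
tool_rot: [-1.192, 1.243, -1.238]
contact_force: [-2.4, -0.8, 1.5]
opening: 0.0084
```

Run:
```python
from h import *
d=snap('side','s2'); crop(d,'c7',200,60,440,240,3.3)
o=monitor.get_obs();th=theta();print(th,o['contact_force'],o['opening']); swing(np.arange(th[0],1.86,.03)[1:])
```

```text
(np.float64(1.2799766709554503), np.float64(0.005714892894017637), np.float64(-0.0005100389665641188)) [-1.87372921  0.09897321  1.61401455] 0.008533757661943647
[0.002,0,-0.001,-0.05,0.47,0.6,0,0,0,0,0,-0.08,0.48,0,0,0,0,0,-0.06,0.49,0,0,0,0,0,-0.05,0.48,0,0,0,0,0,-0.04,0.49,0,0,0,0,0,-0.02,0.49,0,0,0,0,0,0,0.48,0,0,0,0,0,0.01,0.49,0,0,0,0,0,0.02,0.49,0,0,0,0,0,0.04,0.49,0,0,0,0,0,0.05,0.48,0,0,0,0,0,0.07,0.48,0,0,0,0,0,0.08,0.48,0,0,0,0,0,0.1,0.48,0,0,0,0,0,0.11,0.48,0,0,0,0,0,0.13,0.47,0,0,0,0,0,0.14,0.47,0,0,0,0,0,0.15,0.46,0,0,0,0,0,0.17,0.46,0] 19
```

View pics/c7.png

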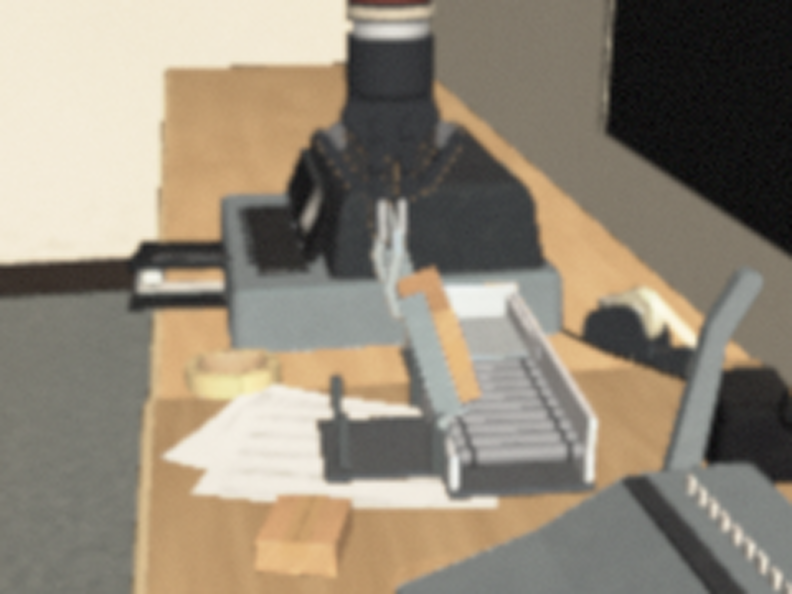

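servo_tool --commands '[0,0,0,0,0.1,0.5,0,0,0,0,0,0.1,0.5,0,0,0,0,0,0.1,0.5,0,0,0,0,0,0.05,0.5,0,0,0,0,0,0.05,0.5,0,0,0,0,0,0.05,0.5,0,0,0,0,0,0.05,0.5,0,0,0,0,0,0.05,0.5,0,0,0,0,0,0.05,0.5,0]'

```text
t: 9.25
tool_pos: [0.5968, 0.0983, 0.2125]
tool_rot: [-1.181, 1.232, -1.245]
contact_force: [-1.6, -0.6, 3.1]
opening: 0.0089
```

Run:
```python
from h import *
d=snap('side','s3'); crop(d,'c8',200,60,440,240,3.3)
o=monitor.get_obs();th=theta();print(th,o['contact_force'],o['opening']); swing(np.arange(th[0],1.86,.03)[1:])
```

```text
(np.float64(1.5970038292527406), np.float64(0.004259301009563399), np.float64(-0.0006680641096414602)) [-1.62670641e-03  7.29360179e-02  3.14887325e+00] 0.008374956868368685
[-0.011,0,-0.001,-0.06,0.49,0.4,0,0,0,0,0,0.08,0.49,0,0,0,0,0,0.09,0.47,0,0,0,0,0,0.1,0.48,0,0,0,0,-0.01,0.12,0.47,0,0,0,0,0,0.14,0.47,0,0,0,0,0,0.14,0.47,0,0,0,0,0,0.17,0.46,0] 8
```

View pics/c8.png

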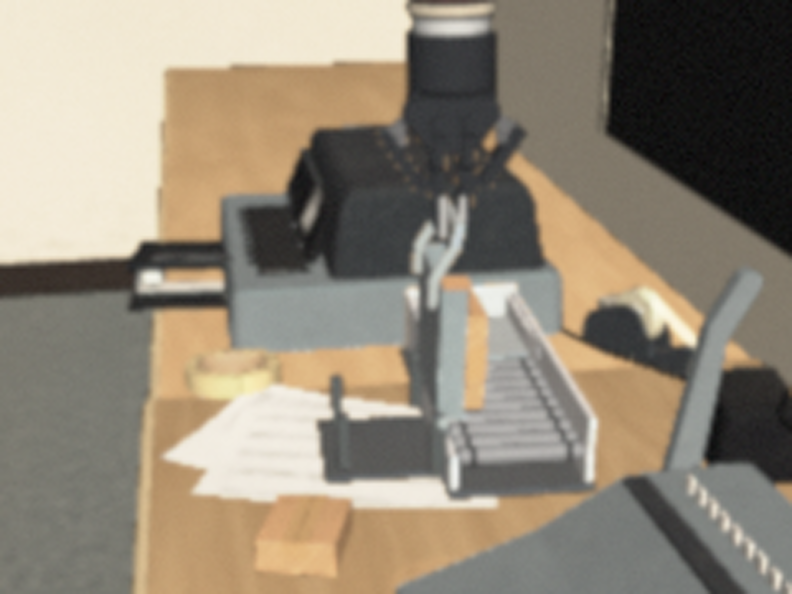

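The tray is upright, with the carton standing on the lip at crop (470,345). Next I'll tilt it slowly past upright.

servo_tool --commands '[-0.005,0,0,0,0.15,0.45,0,-0.005,0,0,0,0.15,0.45,0,0,0,0,0,0.15,0.45,0,0,0,0,0,0.15,0.45,0,0,0,0,0,0.15,0.45,0]'

```text
t: 9.8
tool_pos: [0.6232, 0.0972, 0.2065]
tool_rot: [-1.184, 1.236, -1.243]
contact_force: [-1.1, -0.7, 3.8]
opening: 0.0084
```

Run:
```python
from h import *
d=snap('side','s4'); crop(d,'c9',200,60,440,240,3.3)
o=monitor.get_obs();th=theta();print(th,o['contact_force'],o['opening']); swing(np.arange(th[0],1.88,.03)[1:])
```

```text
(np.float64(1.7599502929341462), np.float64(0.0033769404409945414), np.float64(-0.000756449604248251)) [ 1.19574289 -0.73594593  4.44095896] 0.008760264340942072
[-0.006,0,-0.001,-0.07,0.47,0.36,0,0,0,0,0,0.15,0.46,0,0,0,0,0,0.17,0.46,0,0,0,0,0,0.18,0.45,0] 4
```

View pics/c9.png

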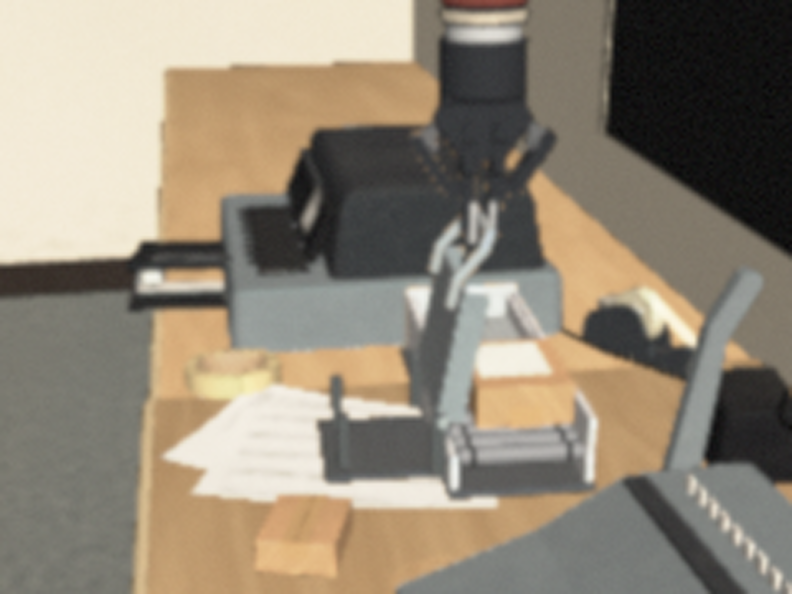

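The carton has tumbled over and lies label-up on the rollers at crop (520,380). Now I'll lower the tray.

```bash
sed -i 's/OFF=.0234/OFF=.0200/' h.py
python3 - <<'E'
from h import *
th=theta();print(th); swing(np.arange(th[0],0.9,-.042)[1:])
E
```

```text
(np.float64(1.765759964083753), np.float64(0.00011375014041994924), np.float64(-0.0007531895605671589))
[-0.006,0,-0.001,-0.07,-0.17,-0.67,0,0,0,0,0,-0.15,-0.67,0,0,0,0,0,-0.12,-0.67,0,0,0,0,0,-0.09,-0.68,0,0,0,0,0,-0.06,-0.68,0,0,0,0,0,-0.04,-0.68,0,0,0,0,0,0,-0.69,0,0,0,0,0,0.02,-0.68,0,0,0,0,0,0.05,-0.68,0,0,0,0,0,0.08,-0.68,0,0,0,0,0,0.11,-0.67,0,0,0,0,0,0.14,-0.67,0,0,0,0,0,0.16,-0.66,0,0,0,0,0,0.19,-0.66,0,0,0,0,0,0.22,-0.64,0,0,0,0,0,0.25,-0.64,0,0,0,0,0,0.27,-0.63,0,0,0,0,0,0.3,-0.61,0,0,0,0,0,0.33,-0.6,0,0,0,0,0,0.35,-0.59,0] 20
```

servo_tool --commands '[-0.005,0,0,0,-0.15,-0.65,0,0,0,0,0,-0.15,-0.65,0,0,0,0,0,-0.1,-0.65,0,0,0,0,0,-0.1,-0.7,0,0,0,0,0,-0.05,-0.7,0,0,0,0,0,-0.05,-0.7,0,0,0,0,0,0,-0.7,0,0,0,0,0,0,-0.7,0,0,0,0,0,0.05,-0.7,0,0,0,0,0,0.1,-0.7,0]'

```text
t: 10.85
tool_pos: [0.5516, 0.1004, 0.2119]
tool_rot: [-1.181, 1.234, -1.244]
contact_force: [2.3, -0.8, 3.5]
opening: 0.0086
```

Run:
```python
from h import *
th=theta();o=monitor.get_obs();print(th,o['contact_force'],o['opening']); swing(np.arange(th[0],0.6,-.042)[1:])
```

```text
(np.float64(1.3187757299452718), np.float64(0.0015006154721384501), np.float64(-0.0005228069347025391)) [ 2.28501024 -0.75101499  3.48450349] 0.008605506337330721
[-0.009,0,-0.002,-0.05,0.27,-0.67,0,0,0,0,0,0.15,-0.66,0,0,0,0,0,0.19,-0.66,0,0,0,0,0,0.21,-0.65,0,0,0,0,0,0.23,-0.64,0,0,0,0,0,0.27,-0.63,0,0,0,0,0,0.29,-0.62,0,0,0,0,0,0.31,-0.61,0,0,0,0,0,0.34,-0.59,0,0,0,0,0,0.37,-0.57,0,0,0,0,0,0.39,-0.57,0,0,0,0,0,0.41,-0.54,0,0,0,0,0,0.43,-0.53,0,0,0,0,0,0.46,-0.5,0,0,0,0,0,0.48,-0.49,0,0,0,0,0,0.5,-0.47,0,0,0,0,0,0.51,-0.45,0] 17
```

servo_tool --commands '[-0.005,0,0,0,0.25,-0.65,0,-0.004,0,0,0,0.15,-0.65,0,0,0,0,0,0.2,-0.65,0,0,0,0,0,0.2,-0.65,0,0,0,0,0,0.25,-0.65,0,0,0,0,0,0.25,-0.65,0,0,0,0,0,0.3,-0.6,0,0,0,0,0,0.3,-0.6,0,0,0,0,0,0.35,-0.6,0,0,0,0,0,0.35,-0.6,0,0,0,0,0,0.4,-0.55,0]'

```text
t: 11.95
tool_pos: [0.4743, 0.1039, 0.1761]
tool_rot: [-1.192, 1.246, -1.236]
contact_force: [2.4, 0.8, -2.4]
opening: 0.0085
```

Run:
```python
from h import *
th=theta();o=monitor.get_obs();print(th,o['contact_force'],o['opening']); swing(np.arange(th[0],0.1,-.042)[1:])
```

```text
(np.float64(0.7944214184060839), np.float64(0.0009104848290542589), np.float64(-0.00030578428317835145)) [ 2.40799158  0.82502136 -2.4035617 ] 0.008494125674658142
[0.007,0,-0.002,-0.03,0.52,-0.44,0,0,0,0,0,0.47,-0.5,0,0,0,0,0,0.48,-0.48,0,0,0,0,0,0.51,-0.46,0,0,0,0,0,0.53,-0.43,0,0,0,0,0,0.54,-0.42,0,0,0,0,0,0.56,-0.39,0,0,0,0,0,0.58,-0.36,0,0,0,0,0,0.59,-0.34,0,0,0,0,0,0.6,-0.32,0,0,0,0,0,0.62,-0.29,0,0,0,0,0,0.63,-0.27,0,0,0,0,0,0.64,-0.24,0,0,0,0,0,0.65,-0.21,0,0,0,0,0,0.66,-0.18,0,0,0,0,0,0.66,-0.16,0] 16
```

servo_tool --commands '[0.005,0,0,0,0.5,-0.45,0,0.002,0,0,0,0.45,-0.5,0,0,0,0,0,0.5,-0.5,0,0,0,0,0,0.5,-0.45,0,0,0,0,0,0.5,-0.45,0,0,0,0,0,0.55,-0.4,0,0,0,0,0,0.55,-0.4,0,0,0,0,0,0.55,-0.35,0,0,0,0,0,0.55,-0.35,0,0,0,0,0,0.6,-0.3,0]'

```text
t: 12.95
tool_pos: [0.4306, 0.1059, 0.1198]
tool_rot: [-1.183, 1.237, -1.241]
contact_force: [3.0, -0.3, -0.9]
opening: 0.0089
```

Run:
```python
from h import *
th=theta();o=monitor.get_obs();print(th,o['contact_force'],o['opening']); swing(np.linspace(th[0],0.0,12)[1:])
```

```text
(np.float64(0.35387633140045877), np.float64(0.001143087675835236), np.float64(-0.00015865890805131627)) [ 3.04939979 -0.34777435 -0.88051713] 0.00885524608430699
[-0.006,0,-0.002,-0.01,0.52,-0.13,0,0,0,0,0,0.49,-0.2,0,0,0,0,0,0.49,-0.18,0,0,0,0,0,0.49,-0.17,0,0,0,0,0,0.5,-0.15,0,0,0,0,0,0.51,-0.14,0,0,0,0,0,0.51,-0.12,0,0,0,0,0,0.51,-0.1,0,0,0,0,0,0.52,-0.09,0,0,0,0,0,0.51,-0.07,0,0,0,0,0,0.53,-0.05,0] 11
```

Slow for the last part.

servo_tool --commands '[-0.005,0,0,0,0.5,-0.15,0,0,0,0,0,0.5,-0.2,0,0,0,0,0,0.5,-0.2,0,0,0,0,0,0.5,-0.15,0,0,0,0,0,0.45,-0.15,0,0,0,0,0,0.4,-0.1,0,0,0,0,0,0.35,-0.1,0,0,0,0,0,0.3,-0.05,0]'

```text
t: 13.75
tool_pos: [0.4186, 0.1064, 0.0819]
tool_rot: [-1.187, 1.241, -1.239]
contact_force: [1.6, -0.5, 0.4]
opening: 0.0087
```

Run:
```python
from h import *
th=theta();o=monitor.get_obs();print(th,o['contact_force'],o['opening'],o['tool_pos']); swing(np.linspace(th[0],0.0,8)[1:])
```

```text
(np.float64(0.11039786548587438), np.float64(0.0005752861568037726), np.float64(-0.00012498159632447708)) [ 1.63136258 -0.51984989  0.43782615] 0.008690111389684403 [0.41856113 0.10643134 0.08187533]
[0,0,-0.002,-0.01,0.26,0.01,0,0,0,0,0,0.26,-0.05,0,0,0,0,0,0.25,-0.04,0,0,0,0,0,0.25,-0.03,0,0,0,0,0,0.26,-0.03,0,0,0,0,0,0.25,-0.03,0,0,0,0,0,0.26,-0.03,0] 7
```

servo_tool --commands '[0,0,0,0,0.25,0,0,0,0,0,0,0.25,-0.05,0,0,0,0,0,0.25,-0.05,0,0,0,0,0,0.2,-0.05,0,0,0,0,0,0.2,0,0,0,0,0,0,0.2,0,0]'

```text
t: 14.35
tool_pos: [0.4167, 0.1065, 0.0678]
tool_rot: [-1.189, 1.242, -1.238]
contact_force: [-4.3, -0.4, 16.9]
opening: 0.0085
```

Run:
```python
from h import *
th=theta();o=monitor.get_obs();print(th,o['contact_force'],o['opening'],o['tool_pos'])
```

```text
(np.float64(0.023042433508479135), np.float64(0.00023725489398759847), np.float64(-8.603158840545968e-05)) [-4.30248328 -0.35772651 16.8601398 ] 0.008492429636036239 [0.41670399 0.10654518 0.06775474]
```

The upward force has risen to 17 N, so the tray is on its rests. I'll check that in a picture before letting go.

Run:
```python
from h import *
d=snap('side','s5'); crop(d,'c10',200,60,440,240,3.3)
```

```text
(no output)
```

View pics/c10.png

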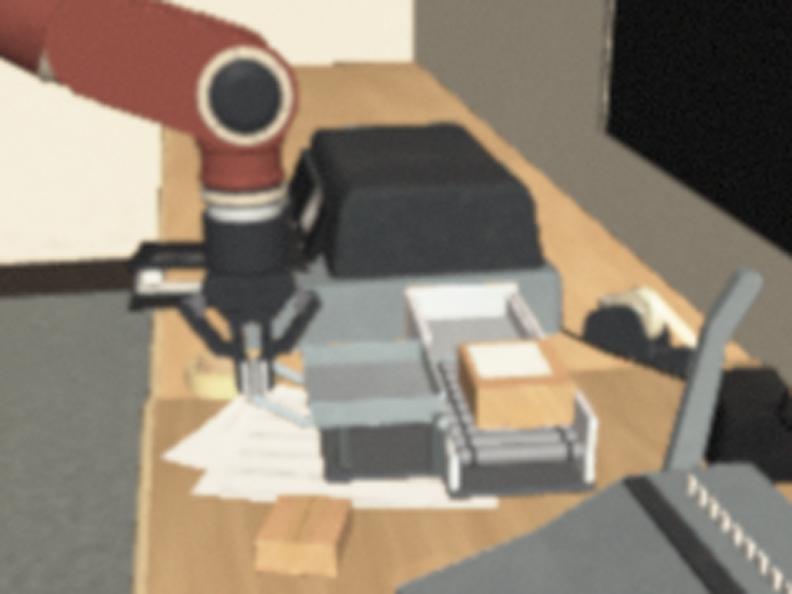

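The tray at (370,385) lies flat and the carton at (520,380) is label-up. I'll release the bar and rise.

servo_tool --commands '[0,0,0,0,-0.1,0,0,0,0,0,0,-0.1,0,0.42,0,0,0,0,0,0,0.42,0,0,0,0,0,0,0.42,0,0,0,0,0,0,0.42,0,0,0,0,0,0,0.42]'

```text
t: 15.0
tool_pos: [0.4136, 0.1064, 0.0679]
tool_rot: [-1.195, 1.247, -1.235]
contact_force: [-0.3, 0.3, 0.4]
opening: 0.0357
```

servo_tool --commands '[0,0,0,0,-1,0,0.42,0,0,0,0,-2,0,0.42,0,0,0,0,-3,0,0.42,0,0,0,0,-3,0,0.42,0,0,0,0,-3,1,0.42,0,0,0,0,-3,2,0.42,0,0,0,2,-3,3,0.42,0,0,0,2,-3,3,0.42,0,0,0,2,-2,3,0.42,0,0,0,2,-2,3,0.42,0,0,0,1,-1,2,0.42,0,0,0,0,0,0,0.42]'

```text
t: 16.2
tool_pos: [0.5865, 0.0057, 0.3434]
tool_rot: [-1.195, 1.242, -1.235]
contact_force: [0.1, -0.3, 0.4]
opening: 0.0358
```

Run:
```python
from h import *
np.set_printoptions(precision=4,suppress=True)
d=snap('wrist','w5'); p,Rm=now(); print(p,Rm)
```

```text
[0.5855 0.0064 0.3429] [[-0.0384 -0.0072  0.9992]
 [-0.9993  0.0003 -0.0384]
 [-0.0001 -1.     -0.0072]]
```

View pics/w5.png

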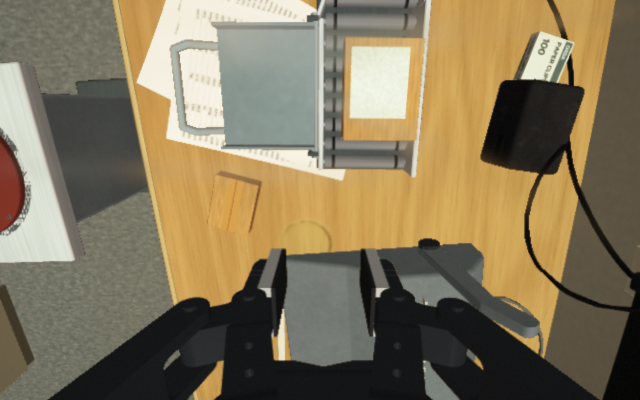

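The carton's top face, label up, spans about (343,38) to (421,140) in the wrist picture, and the tray is flat and empty.

Run:
```python
from h import *
np.set_printoptions(precision=4,suppress=True)
d=load('w5'); O=H*[1,1,0]
for q in [(343,38),(423,39),(344,139),(418,141)]:
    P=px(d,*q,.09); v=P-O; print(P, 'st',v@XD,v@YD, px(d,*q)[2])
for q in [(430,0),(415,176)]:
    P=px(d,*q,.078); v=P-O; print('fence',P, 'st',v@XD,v@YD)
# target: behind carton
p,Rm=now()
for n,(x,y,z) in {'above':(.072,-.095,.17),'low':(.072,-.095,.066)}.items():
    print(n,O+XD*x+YD*y+ZD*z)
```

```text
[0.6137 0.1506 0.09  ] st 0.033069533912829296 0.05223921317069531 0.048807743135247994
[0.7032 0.1465 0.09  ] st 0.12272369060362714 0.05185265564763185 0.09005886484028996
[0.6125 0.0387 0.09  ] st 0.036606866129880684 -0.059617227764625046 0.0894530886214644
[0.7026 0.033  0.09  ] st 0.12688482984707403 -0.06150424519504185 0.07825366292804092
fence [0.7127 0.1883 0.078 ] st 0.1304528067672865 0.09409963331812185
fence [ 0.7043 -0.0134  0.078 ] st 0.1304627557246005 -0.10780530853641498
above [0.6464 0.0019 0.17  ]
low [0.6464 0.0019 0.066 ]
```

Run:
```python
from h import *
np.set_printoptions(precision=4,suppress=True)
d=load('w5'); O=H*[1,1,0]
for q in [(300,260),(350,255),(405,252),(430,243),(470,275),(475,250),(520,310),(340,330)]:
    print(q,px(d,*q))
p,Rm=now(); Q=dn(YAW); A=O+XD*.070+YD*-.100+ZD*.17; B=O+XD*.070+YD*-.100+ZD*.062
rows(p,Rm,lin(p,Rm,A,Q,7)+lin(A,Q,B,Q,6),.5)
```

```text
(300, 260) [ 0.5428 -0.1543  0.0286]
(350, 255) [ 0.6222 -0.1507  0.0241]
(405, 252) [ 0.7088 -0.1478  0.0259]
(430, 243) [ 0.7333 -0.1143  0.0672]
(470, 275) [ 0.7568 -0.1205  0.1471]
(475, 250) [ 0.8151 -0.1443  0.0346]
(520, 310) [ 0.7776 -0.121   0.2159]
(340, 330) [ 0.6024 -0.2717  0.0508]
[0.001,0.001,0,0.1,2.46,0.86,0.5,0.001,0,0,0.11,2.47,0.86,0.5,0.001,0.001,0,0.1,2.46,0.86,0.5,0.001,0,0,0.1,2.47,0.85,0.5,0.001,0.001,0,0.1,2.46,0.85,0.5,0.001,0,0,0.1,2.47,0.85,0.5,0.001,0.001,0,0.1,2.47,0.84,0.5,0,0,0,0,1.8,0.01,0.5,0,0,0,0,1.8,0,0.5,0,0,0,0,1.8,0,0.5,0,0,0,0,1.8,0,0.5,0,0,0,0,1.8,0,0.5,0,0,0,0,1.8,0,0.5] 13
```

servo_tool --commands '[0.001,0,0,0.1,2.5,0.8,0.5,0.001,0,0,0.1,2.5,0.9,0.5,0.001,0,0,0.1,2.5,0.8,0.5,0.001,0,0,0.1,2.5,0.9,0.5,0.001,0,0,0.1,2.5,0.8,0.5,0.001,0,0,0.1,2.5,0.9,0.5,0.001,0,0,0.1,2.4,0.8,0.5,0,0,0,0,1.5,0,0.5,0,0,0,0,1.5,0,0.5,0,0,0,0,0,0,0.5]'

```text
t: 17.25
tool_pos: [0.6333, 0.006, 0.1306]
tool_rot: [-1.198, 1.239, -1.226]
contact_force: [-0.4, 0.1, -0.5]
opening: 0.0424
```

Run:
```python
from h import *
np.set_printoptions(precision=4,suppress=True)
d=snap('wrist','w6'); p,Rm=now(); O=H*[1,1,0]; v=p-O; print(p,v@XD,v@YD,v[2],Rm); 
Q=dn(YAW); B=O+XD*.070+YD*-.100+ZD*.062
rows(p,Rm,lin(p,Rm,B,Q,6),.5)
```

```text
[0.6342 0.0058 0.1322] 0.059643479221648615 -0.09153458228811201 0.13221749395815455 [[-0.0306 -0.0054  0.9995]
 [-0.9995  0.0031 -0.0306]
 [-0.0029 -1.     -0.0055]]
[0.001,0.002,0,0.15,1.17,0.18,0.5,0.001,0.002,-0.001,0.14,1.17,0.17,0.5,0.001,0.002,0,0.15,1.17,0.18,0.5,0.001,0.002,-0.001,0.14,1.17,0.17,0.5,0.001,0.002,0,0.14,1.17,0.18,0.5,0.001,0.001,-0.001,0.15,1.17,0.17,0.5] 6
```

View pics/w6.png

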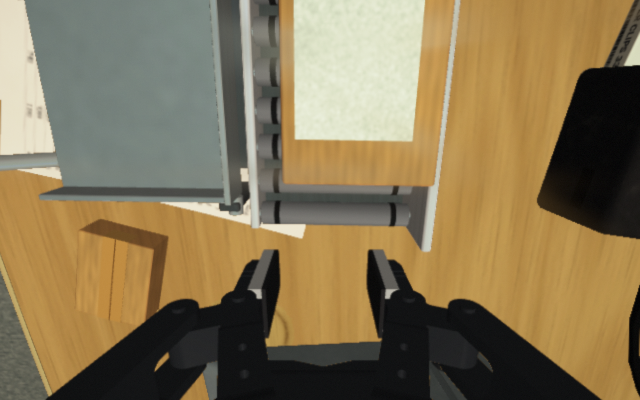

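servo_tool --commands '[0.002,0.004,0,0.4,0.3,0.5,0.5,0.002,0.004,0,0.4,0.3,0.5,0.5,0.001,0.003,0,0.2,1.3,0.2,0.5,0,0,0,0,1.3,0,0.5,0,0,0,0,1.3,0,0.5,0,0,0,0,1.3,0,0.5,0,0,0,0,1,0,0.5,0,0,0,0,0,0,0.5]'

```text
t: 18.1
tool_pos: [0.649, -0.0058, 0.0623]
tool_rot: [-1.182, 1.238, -1.242]
contact_force: [-0.1, 0.3, -0.5]
opening: 0.0428
```

```bash
cat >> h.py <<'E'
O=H*[1,1,0]
def st():
    o=monitor.get_obs(); p,Rm=now(); v=p-O; print('st',np.round([v@XD,v@YD,v[2]],4),'rotvec err',np.round(Ro.from_matrix(Rm.T@dn(YAW)).as_rotvec(),3),'F',np.round(o['contact_force'],1))
E
python3 - <<'E'
from h import *
st()
E
```

```text
st [ 0.0749 -0.1025  0.0623] rotvec err [-0.006 -0.001 -0.002] F [-0.1  0.3 -0.5]
```

servo_tool --commands '[-0.003,0,0,-0.8,0,0,0.5,-0.003,0,0,-0.8,0,0,0.5,0,0,0,-0.6,0,0,0.5,0,0,0,-0.5,0,0,0.5,0,0,0,-0.5,0,0,0.5,0,0,0,-0.6,0,0,0.5,0,0,0,-0.7,0,0,0.5,0,0,0,-0.8,0,0,0.5,0,0,0,-0.8,0,0,0.5,0,0,0,-0.8,0,0,0.5]'

```text
t: 19.1
tool_pos: [0.653, 0.0682, 0.0643]
tool_rot: [-1.187, 1.239, -1.241]
contact_force: [-1.9, -3.6, 0.6]
opening: 0.0429
```

Run:
```python
from h import *
d=snap('wrist','w7'); st()
```

```text
st [ 0.0758 -0.027   0.0643] rotvec err [-0.002  0.    -0.002] F [-0.6 -1.2  0.5]
```

View pics/w7.png

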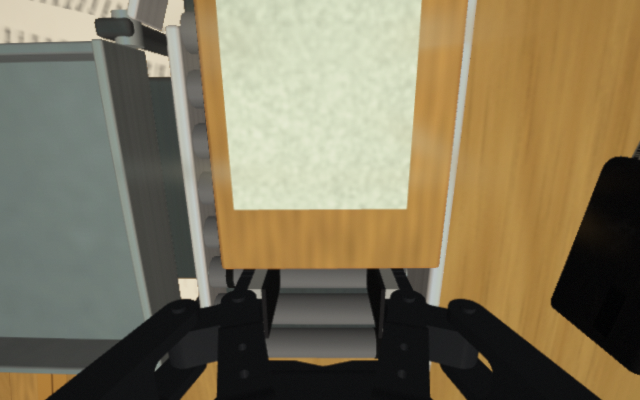

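The carton is square against both fingers, with its rear edge at v≈267. I'll keep pushing into the lead-in.

servo_tool --commands '[0,0,0,-0.7,0.05,-0.05,0.5,0,0,0,-0.7,0.05,-0.05,0.5,0,0,0,-0.7,0,-0.05,0.5,0,0,0,-0.7,0,-0.05,0.5,0,0,0,-0.7,0,-0.05,0.5,0,0,0,-0.7,0,-0.05,0.5,0,0,0,-0.7,0,-0.05,0.5,0,0,0,-0.7,0,-0.05,0.5]'

```text
t: 19.95
tool_pos: [0.6518, 0.129, 0.0643]
tool_rot: [-1.187, 1.238, -1.242]
contact_force: [-1.3, -2.2, 1.5]
opening: 0.0428
```

Run:
```python
from h import *
d=snap('scene','s6'); crop(d,'c11',155,180,355,310,4);st()
```

```text
st [0.0719 0.0336 0.0642] rotvec err [-0.003  0.001 -0.001] F [ 0.3 -0.1  0.2]
```

View pics/c11.png

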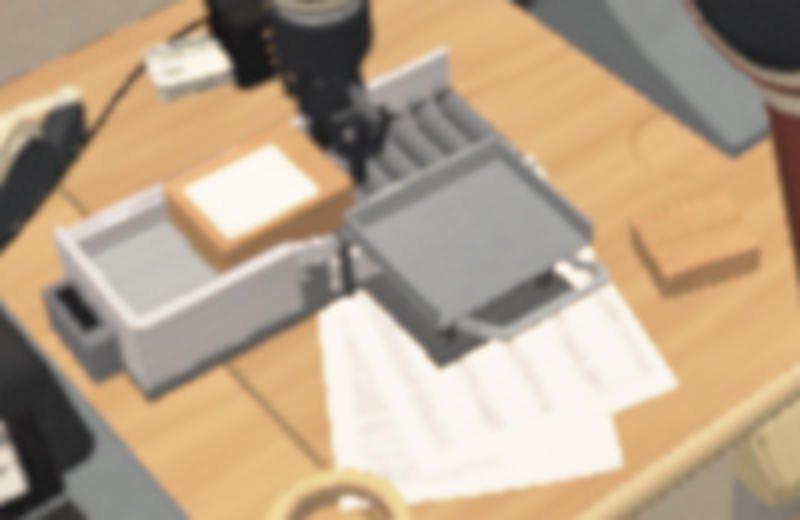

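The carton is already between the walls. I'll continue and slow down for the stop.

servo_tool --commands '[0,0,0,-0.7,0,-0.05,0.5,0,0,0,-0.7,0,-0.05,0.5,0,0,0,-0.7,0,-0.05,0.5,0,0,0,-0.7,0,0,0.5,0,0,0,-0.7,0,0,0.5,0,0,0,-0.7,0,0,0.5,0,0,0,-0.6,0,0,0.5,0,0,0,-0.5,0,0,0.5]'

```text
t: 20.8
tool_pos: [0.6524, 0.1889, 0.0636]
tool_rot: [-1.185, 1.239, -1.24]
contact_force: [0.0, -0.3, -0.5]
opening: 0.043
```

Run:
```python
from h import *
d=snap('wrist','w8');st()
```

```text
st [0.0701 0.093  0.0637] rotvec err [-0.003  0.    -0.004] F [-0.6  1.1  0.8]
```

View pics/w8.png

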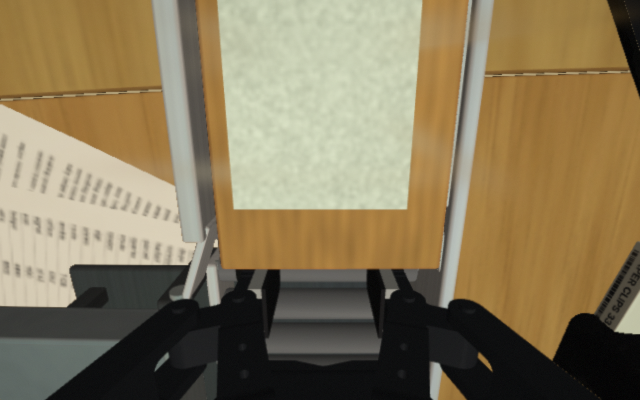

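servo_tool --commands '[0,0,0,-0.5,0,0,0.5,0,0,0,-0.4,0,0,0.5,0,0,0,-0.4,0,0,0.5,0,0,0,-0.3,0,0,0.5,0,0,0,-0.3,0,0,0.5]'

```text
t: 21.35
tool_pos: [0.6528, 0.2082, 0.0636]
tool_rot: [-1.189, 1.238, -1.241]
contact_force: [-2.0, -11.4, 2.5]
opening: 0.0429
```

Run:
```python
from h import *
st()
```

```text
st [0.0698 0.1114 0.0636] rotvec err [-0.002  0.     0.001] F [ -2.  -11.4   2.5]
```

servo_tool --commands '[0,0,0,-0.2,0,0,0.5,0,0,0,-0.2,0,0,0.5,0,0,0,-0.1,0,0,0.5]'

```text
t: 21.65
tool_pos: [0.6528, 0.2078, 0.0637]
tool_rot: [-1.198, 1.236, -1.249]
contact_force: [-0.5, -3.3, 0.9]
opening: 0.0428
```

Run:
```python
from h import *
st(); d=snap('scene','s7'); crop(d,'c12',155,190,275,290,6)
```

```text
st [0.0698 0.1111 0.0637] rotvec err [ 0.001 -0.001  0.012] F [-0.5 -3.3  0.9]
```

View pics/c12.png

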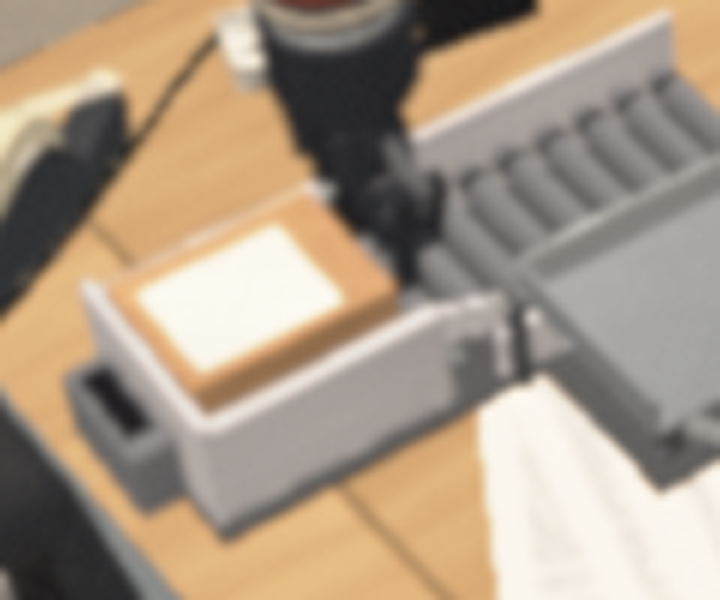

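It looks home, with the carton's front edge along the stop at (110,295) to (205,400). I'll press once more, firmly but gently, then back off and look.

servo_tool --commands '[0,0,0.01,-0.3,0,0,0.5,0,0,0,-0.3,0,0,0.5,0,0,0,-0.3,0,0,0.5]'

```text
t: 22.0
tool_pos: [0.6526, 0.2079, 0.0637]
tool_rot: [-1.207, 1.236, -1.254]
contact_force: [-2.3, -11.7, 3.0]
opening: 0.0427
```

Run:
```python
from h import *
st()
```

```text
st [0.0696 0.1111 0.0637] rotvec err [ 0.004 -0.002  0.02 ] F [ -2.3 -11.7   3. ]
```

servo_tool --commands '[0,0,0,0.5,0,0,0.5,0,0,0,2,0,0,0.5,0,0,0,2,-0.5,0,0.5,0,0,0,1,-2,0,0.5,0,0,0,0,-3,0,0.5,0,0,0,0,-4,0,0.5,0,0,0,0,-4,0,0.5,0,0,0,0,-4,0,0.5,0,0,0,0,-3,0,0.5,0,0,0,0,0,0,0.5]'

```text
t: 23.0
tool_pos: [0.6492, 0.1493, 0.2746]
tool_rot: [-1.202, 1.244, -1.248]
contact_force: [0.5, -0.2, 0.5]
opening: 0.0426
```

Run:
```python
from h import *
d=snap('wrist','w9');st(); d=snap('scene','s8')
```

```text
st [0.0678 0.0522 0.272 ] rotvec err [ 0.012 -0.004  0.013] F [ 0.1 -0.8 -0.1]
```

View pics/w9.png

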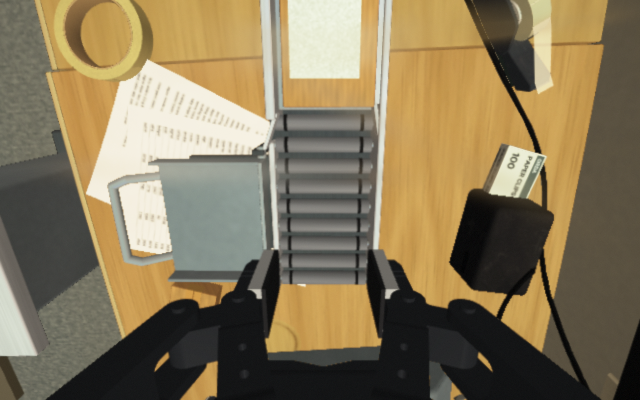

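View pics/s8.png

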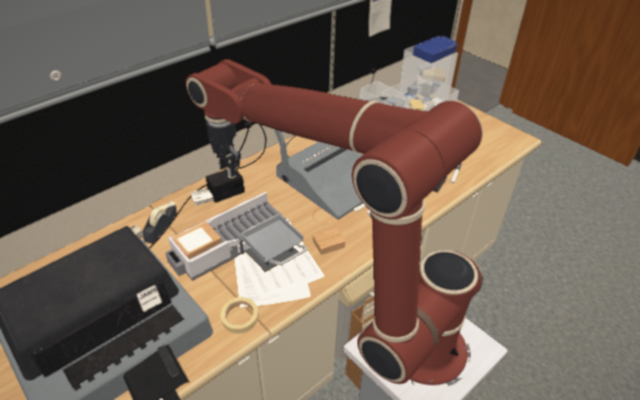

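servo_tool --commands '[0,0,0,-3,-1,0,0.5,0,0,0,-3,-1,0,0.5,0,0,0,-3,-1,0,0.5,0,0,0,-3,0,0,0.5,0,0,0,0,0,0,0.5,0,0,0,0,0,0,0.5]'

```text
t: 23.7
tool_pos: [0.6488, 0.2696, 0.2802]
tool_rot: [-1.229, 1.266, -1.239]
contact_force: [-0.0, -0.8, -0.3]
opening: 0.0426
```

Run:
```python
from h import *
np.set_printoptions(precision=4,suppress=True)
d=snap('wrist','w10');st(); crop(d,'c13',220,0,440,165,3.6)
```

```text
st [0.0629 0.1724 0.2796] rotvec err [ 0.041 -0.007  0.019] F [-0.7  0.4 -0.2]
```

View pics/c13.png

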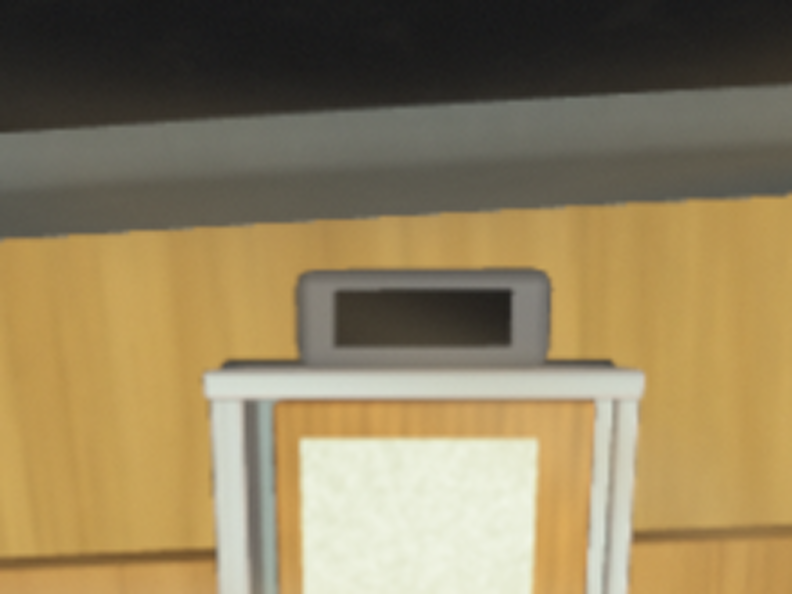

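Run:
```python
from h import *
d=load('w9')
for q in [(283,107),(374,109)]:
    v=px(d,*q,.089)-O; print('rear',v@XD,v@YD)
d=load('w10')
for q in [(220+277/3.6,402/3.6),(220+595/3.6,402/3.6)]:
    v=px(d,*q,.089)-O; print('front',v@XD,v@YD)
d=load('w9'); v=px(d,118,220,.084)-BAR0; print('bar',v, px(d,118,220))
st()
print(ticket.finish_job())
```

```text
rear 0.02890819786242732 0.12285291156170852
rear 0.11799784904028104 0.12068320171215106
front 0.03054442538777763 0.23713463246139163
front 0.11846055539752721 0.2367871615107187
bar [-1.02203894e-03  2.39403012e-03  1.38777878e-17] [0.4192649  0.11083357 0.08913304]
st [0.0629 0.1724 0.2796] rotvec err [ 0.041 -0.007  0.019] F [-0.7  0.4 -0.2]
the job is handed in; nothing more can be done
None
```

The job is done and handed in at about 24 s of the 66 s allowed. I swung the tray up by its bar until the carton tumbled label-up onto the rollers. I then lowered the tray under control until it lay flat, released the bar, and pushed the carton squarely onto the scale plate against the end stop.

**Last checks:**
- **Carton home:** it is label-up and square, with no visible gap at the stop. The last push met about 12 N with no further movement.
- **Measured position:** the carton's front edge read y ≈ 237 mm and its rear edge 121–123 mm, against 240 and 125 expected. That is 2–4 mm short on both, which I put down to camera and station-frame error because the picture and the push force show contact.
- **Sideways:** the carton stands close to the far wall of the bay, within its play.
- **Tray:** it lies flat, with the bar within about 2.5 mm of where it started. Forces stayed well below the limits; the highest I read was about 17 N, as the tray settled on its rests.
- **Bystanders:** the arm came near none of the other things. The tape roll and the small box look unmoved in the pictures; I did not re-measure the stamp and the glue.

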